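# Clip the topping canisters into the roll-top case and lock up

### The job

The stall is closing: put every topping canister that stands on the counter away in the white roll-top case. Slide the lock fully free, roll the slatted cover fully up, and push each canister, upright, into a spring clip of its own size (one to a clip) until it snaps fully home; then roll the cover fully down again and slide the lock fully home. Leave the other goods on the counter where they are.

Things in the scene. Friction and masses are not known exactly. Their poses are not given: they have to be found in the camera images.
- case: white roll-top case fixed to the counter, 430 wide (its y), 356 deep (its x), 203 mm high, front to -x. Origin: centre of its underside; x away from the robot, y left, z up. Half-round side panels, inner faces at y +-206 mm, radius 178 mm about the track axis (along y at x 0, z 25 mm). Floor 10 mm above the counter. Behind x = 45 mm it is roofed by a fixed hood
- sill_top (a point): middle of the top edge of the case's front sill: case x -165, y 0, z 64 mm; the sill is 14 mm thick, and the canisters are lifted over it. In front of it on the left stands the grey lock housing (case x -222 to -172, y 76 to 192 mm, 60 mm high)
- rail_mid (a point): middle of the front face of the clip rail inside the case (case x -31, y 0, z 65 mm); the rail is 30 mm high and runs along the case's y; its four spring clips open towards the case's -x. From the right (-y): small, large, small, large
- cover (a joint): slatted tambour cover, turning about the track axis: 0 = fully closed (leading edge just over the sill), 1.36 rad = fully open (rolled up and back under the hood, its end stop). Friction holds it where it is left; it takes about 3 to 7 N at the handle
- cover_handle (a point): middle of the cover's round steel handle bar, 12 mm thick, 110 mm long along the case's y, 205 mm from the track axis; at cover value c it lies at angle 0.384 + c above the case's -x direction (closed: case x -190, z 102; open: x 36, z 227 mm). The bar can turn between the fingers; 35 mm is free between bar and slats
- lock (a joint): slide bolt in front of the sill, left: 0 = fully home (its rod stands over a steel tab of the cover and blocks it), 0.045 m = fully free, at its end stop; slides along the case's +y to free, about 2.5 N of friction, stays where left. It must be free too when the cover comes down
- lock_knob (a point): middle of the top face of the lock's upright black grip, 24 mm along the case's x, 16 mm along its y, 58 mm tall above a steel plate; a 10 mm rod leaves it towards the case's -y, 33 mm below this point. About 127 mm above the counter; moves with the lock
- clip_s1 (a point): upright axis of the pocket of a spring clip for small canisters (48 mm), 65 mm up, at case x -55, y -123 mm. Its two sprung arms are 52 to 78 mm up; push the upright canister in along the case's +x: it meets the arms 32 mm before this point, the force rises to about 6 to 11 N, then drops as it snaps in against the rail. Hold it over 70 mm above its underside, 1 to 5 mm off the floor
- clip_l1 (a point): upright axis of the pocket of a spring clip for large canisters (60 mm), 65 mm up, at case x -61, y -41 mm. Its two sprung arms are 52 to 78 mm up; push the upright canister in along the case's +x: it meets the arms 39 mm before this point, the force rises to about 6 to 11 N, then drops as it snaps in against the rail. Hold it over 70 mm above its underside, 1 to 5 mm off the floor
- clip_s2 (a point): upright axis of the pocket of a spring clip for small canisters (48 mm), 65 mm up, at case x -55, y 41 mm. Its two sprung arms are 52 to 78 mm up; push the upright canister in along the case's +x: it meets the arms 32 mm before this point, the force rises to about 6 to 11 N, then drops as it snaps in against the rail. Hold it over 70 mm above its underside, 1 to 5 mm off the floor
- clip_l2 (a point): upright axis of the pocket of a spring clip for large canisters (60 mm), 65 mm up, at case x -61, y 123 mm. Its two sprung arms are 52 to 78 mm up; push the upright canister in along the case's +x: it meets the arms 39 mm before this point, the force rises to about 6 to 11 N, then drops as it snaps in against the rail. Hold it over 70 mm above its underside, 1 to 5 mm off the floor
- can_l1_mid (a point): large topping canister, an upright steel cylinder with a paper band and a white lid: body 60 mm across, 118 mm tall with its lid (lid 56 mm across, the top 14 mm), about 300 g. This point: on its axis, half-way up (59 mm over its underside); z is its axis. May be absent
- can_l2_mid (a point): large topping canister, an upright steel cylinder with a paper band and a white lid: body 60 mm across, 118 mm tall with its lid (lid 56 mm across, the top 14 mm), about 300 g. This point: on its axis, half-way up (59 mm over its underside); z is its axis. May be absent
- can_s1_mid (a point): small topping canister, an upright steel cylinder with a paper band and a white lid: body 48 mm across, 106 mm tall with its lid (lid 44 mm across, the top 14 mm), about 200 g. This point: on its axis, half-way up (53 mm over its underside); z is its axis. May be absent
- can_s2_mid (a point): small topping canister, an upright steel cylinder with a paper band and a white lid: body 48 mm across, 106 mm tall with its lid (lid 44 mm across, the top 14 mm), about 200 g. This point: on its axis, half-way up (53 mm over its underside); z is its axis. May be absent
- tape: bystander: roll of brown tape lying flat, 84 mm across, 24 mm high; its underside
- weight: bystander: small brass scale weight, 30 mm across, 33 mm high; its underside
- bowl: bystander: steel bowl, 116 mm across, 45 mm high; its underside
- spoon: bystander: wooden spoon lying flat, 190 mm long; its middle
- oil: bystander: green glass oil bottle, 62 mm across, 210 mm high; its underside
- cup: bystander: paper cup, 74 mm across, 85 mm high; its underside
- tub: bystander: squat clear tub with a white lid, 96 mm across, 70 mm high; its underside

How it is judged:
On the way, in this order (a step that is already met when the one before it is completed fails the run):
1. the lock is slid fully free (over 40 mm of its 45 mm) (value of joint lock above 0.04 m), for 0.2 s.
2. the cover is rolled fully up (over 1.25 of 1.36 rad) (value of joint cover above 1.25 rad), for 0.2 s.
3. every canister present stands snapped into a clip of its size ((horizontal distance between can_l1_mid and clip_l1 below 0.008 m or horizontal distance between can_l1_mid and clip_l2 below 0.008 m) and angle between each of can_l1_mid, can_l2_mid, can_s1_mid, can_s2_mid's own z axis and vertical below 0.17 rad and z of can_l1_mid in the frame of case between 0.061 and 0.091 m and (horizontal distance between can_l2_mid and clip_l1 below 0.008 m or horizontal distance between can_l2_mid and clip_l2 below 0.008 m) and z of can_l2_mid in the frame of case between 0.061 and 0.091 m and (horizontal distance between can_s1_mid and clip_s1 below 0.008 m or horizontal distance between can_s1_mid and clip_s2 below 0.008 m) and z of can_s1_mid in the frame of case between 0.055 and 0.085 m and (horizontal distance between can_s2_mid and clip_s1 below 0.008 m or horizontal distance between can_s2_mid and clip_s2 below 0.008 m) and z of can_s2_mid in the frame of case between 0.055 and 0.085 m), for 0.3 s.
4. the cover is rolled fully down (below 0.04 rad) (value of joint cover below 0.04 rad), for 0.2 s.
5. the lock is slid fully home (below 5 mm) (value of joint lock below 0.005 m), for 0.2 s.
At the end, for the whole second after the job is handed in: Every canister present stands upright (within 0.17 rad) on or just over the case's floor (within 22 mm), its axis within 8 mm of a clip pocket of its own size; the cover is down (below 0.04 rad) and the lock home (below 5 mm) (all of step 3 and value of joint cover below 0.04 rad and value of joint lock below 0.005 m); the robot touches nothing.
It fails at once if another thing on the counter is moved by more than 60 mm or knocked over (distance of any of tape, weight, bowl, spoon, oil, cup, tub from where it was at the start of the episode above 0.06 m or angle between any of tape, weight, bowl, spoon, oil, cup, tub's own z axis and vertical above 0.6 rad).
Of can_l1, can_l2, can_s1, can_s2 only 2 to 4 are there at a start; the rules pass over those that are not, and their reading is None.
At some moment in a run one of can_l1, can_l2, can_s1, can_s2 may be knocked a few centimetres aside while the robot is not near it.
Once in a run the grip may slacken for a moment while it holds something.
It also fails if it takes over 210 s, if anything falls off the work surface, if the arm or the gripper's body presses on something with over 40 N, if the wrist force passes 120 N, or if a joint passes its speed limit or range.

### The arm

A 6-joint arm with a two-finger parallel gripper is mounted at the origin on the work surface. World frame = base frame: x ahead of the robot, y to its left, z up, the work surface at z = 0. Lengths are in m, angles in rad, forces in N, time in s.
With the tool pointing down it reaches from about 0.35 to 0.725 m from the base axis. Payload 6 kg.
Tool frame: the origin (TCP) lies midway between the tips of the shut fingers; the grasp point (between the pads) lies 19 mm behind it; x points along the fingers, z is the direction in which the jaws open and shut, and the axes are right-handed (so a half turn about x gives the same grasp; the last joint's range is limited). The gripper opens to 85 mm and grips with 20 to 120 N. Pads are 22 mm wide; open, the fingers measure 114 mm over their backs; the gripper's body (76 mm by 85 mm) begins 54 mm behind the grasp point. The pads swing forward as they close: fully open they stand 13 mm farther back than shut.
Start: joints at [1.526, 0.04, 0.085, 0, -1.615, -0.334], TCP at [0.222, 0.557, 0.231] pointing down, gripper open.
Joint ranges: [-2.56, 2.56], [-1.29, 2.01], [-1.08, 1.49], [-3.29, 1.98], [-2.81, -0.18], [-2.99, 2.99]. Speed limits (rad/s): [2.57, 2.57, 3.01, 3.14, 3.14, 3.14].

### API

Orientations are given as a unit quaternion [x, y, z, w].
In Python, from bench import ctrl gives the robot as it stands.
- The arm moves only by the tool servo_tool, never from a script. Its argument "steps" is a list of rows, each a list of 7 numbers: the shift along the world's x, y, z in cm, then the turn, a rotation vector about the world's x, y, z in rad, then the finger opening in cm, from 0 to 8.54. In form: [[dx, dy, dz, ax, ay, az, hand], ...]. A call has 1 to 8 rows; each row is the pose to reach, as a shift and turn from the pose commanded when the call began; what a row does not reach only later rows make up. A row lasts 1/10 s, in which the tool goes at most 50 mm and 8.59 degrees, less where a joint would pass 70% of its speed; a pose out of reach is approached as far as the arm can. A call with a gripper value outside its range is refused whole. The fingers move at their own pace and stop on an object; the grip force is fixed at half the most. Time passes only in rows, so rows that repeat a pose let the fingers close. It gives the time, the measured TCP pose, the force and the opening at its end, in the units of the state.
- ctrl.read_state(): the state, without advancing time (a new reading comes with each control period).
- ctrl.get_image(name): name is "scene" or "top"; returns a dict with "image" (384x512x3 uint8, red, green, blue), "range_z" (384x512 float32, m along the optical axis (not along the pixel's ray), 0 where there is no reading), "fx", "fy", "cx", "cy" (pixels), "xyz" and "rotation" of the camera in the world. Camera axes: x right, y up, looking along -z (the intrinsics and any distortion apply to the point x, -y, -z); pixel columns grow to the right and rows downward; lengths in m; the calibration is good to about 2 mm. A picture is of the moment at which its call begins.
- ctrl.job_done(): hands the job in, once; it reports no verdict.
The state is a dict: "time": time; "q": joint angles; "joint_vel": joint speeds; "tau": joint torques, N m; "tool_pos": TCP position; "orientation": TCP orientation; "contact_force": force on the tool from outside, world axes, zero at the start; "moment": the same for the moment, N m; "width": finger opening in m.
Only numpy, scipy, OpenCV 4.12 (cv2) and the standard library are available. Lean on these libraries where they do the work, as an engineer would, in place of code of your own. Each camera call takes 0.05 s, during which the arm holds its last target. There are 200 camera calls.

## Working session

There is one attempt and no reset: what is moved stays moved. The work goes in short steps, Python scripts to look and compute and a tool call to move; the robot and the scene stay as the last step left them, time stands still between calls to the robot, and variables do not carry over. Pictures are saved under pics/ and viewed, about 12 in all and at most 16, crops included, and the job is handed in when it is done.

Besides the shell and the picture viewer there is one more tool, called after ">>>" by a JSON object that holds its "fn" and its "kwargs". servo_tool: Moves the arm, as the interface text tells. Its arguments: {"type":"object","properties":{"steps":{"type":"array"}},"required":["steps"]}

```bash
mkdir -p pics; ls
cat > h.py <<'E'
import numpy as np, cv2
from bench import ctrl
def pts(d):
    h,w=d["range_z"].shape; u,v=np.meshgrid(np.arange(w),np.arange(h)); z=d["range_z"]
    c=np.stack([(u-d["cx"])/d["fx"]*z,-(v-d["cy"])/d["fy"]*z,-z],-1)
    return c@np.array(R(d)).T+np.array(d["xyz"])
def R(d):
    r=np.array(d["rotation"],float)
    if r.shape==(3,3): return r
    from scipy.spatial.transform import Rotation
    return Rotation.from_quat(r).as_matrix()
def save(d,n): cv2.imwrite("pics/"+n,cv2.cvtColor(d["image"],cv2.COLOR_RGB2BGR))
E
python3 - <<'E'
from h import *
for n in("top","scene"):
    d=ctrl.get_image(n); save(d,n+"0.png"); np.save(n+"0.npy",pts(d)); print(n,{k:d[k] for k in d if k not in("image","range_z")})
print(ctrl.read_state())
E
```

```text
pics
top {'fx': 458.8387749817678, 'fy': 458.8387749817678, 'cx': 259.65441642394086, 'cy': 192.9331489142143, 'xyz': array([0.47160684, 0.04528533, 1.55366664]), 'rotation': array([ 0.01402268, -0.02362936, -0.70063161,  0.71299395])}
scene {'fx': 419.11205141632604, 'fy': 419.11205141632604, 'cx': 255.78968140579795, 'cy': 192.9970758239638, 'xyz': array([ 0.4298533 , -0.54259852,  1.0073969 ]), 'rotation': array([ 0.27866212, -0.03120477, -0.1028213 ,  0.95435919])}
{'time': 0.1, 'q': array([ 1.52568078e+00,  4.07927987e-02,  8.39105026e-02, -4.06345839e-04,
       -1.61549074e+00, -3.33705694e-01]), 'joint_vel': array([ 0.00166112, -0.00111119,  0.00257776,  0.00128022, -0.00058159,
       -0.00061482]), 'tau': array([-4.68348968e-03, -3.69348872e+01,  3.48281980e+01,  6.95165545e+00,
       -4.53425164e-03,  2.73536607e-06]), 'tool_pos': array([0.22171557, 0.55722023, 0.23035574]), 'orientation': array([-0.58474557, -0.39656181,  0.58564243, -0.39728365]), 'contact_force': array([-0.00305812, -0.01278379,  0.49599569]), 'moment': array([-0.0581909 ,  0.03787677, -0.03893127]), 'width': 0.08538761724046824}
```

View pics/top0.png

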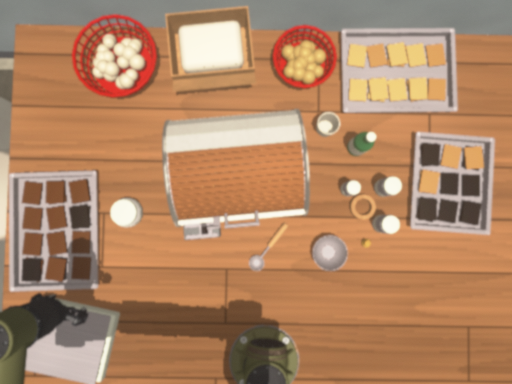

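View pics/scene0.png

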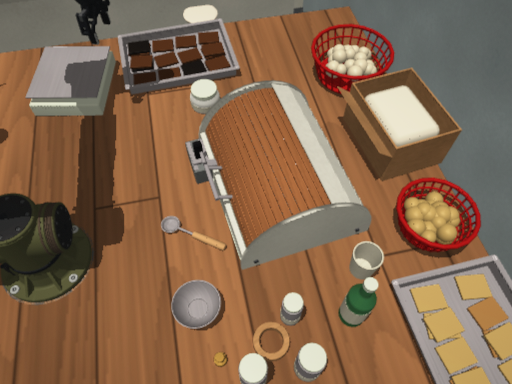

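Run:
```python
from h import *
P=np.load("top0.npy"); im=cv2.imread("pics/top0.png")
z=P[...,2]
for n in("top0","scene0"):
    P=np.load(n+".npy"); z=P[...,2]
    print(n)
    # case
    for zz in(.12,.14,.16,.18):
        m=((z>zz)&(z<.25)&(abs(P[...,1]-.13)<.3)&(P[...,0]>.38)&(P[...,0]<.85)).astype(np.uint8)
        k,l,s,c=cv2.connectedComponentsWithStats(m); i=1+np.argmax(s[1:,4]); q=P[l==i][:,:2].astype(np.float32)
        print("case",zz,s[i],cv2.minAreaRect(q*1000))
    print("maxz",P[l==i][:,2].max())
    # objects
    m=((z>.015)&(z<.25)&(P[...,0]<.85)&(P[...,0]>.3)&(P[...,1]<.5)).astype(np.uint8)
    k,l,s,c=cv2.connectedComponentsWithStats(m)
    for i in range(1,k):
        if s[i,4]<20: continue
        q=P[l==i]; zt=np.percentile(q[:,2],97); t=q[q[:,2]>zt-.008]
        e,r=cv2.minEnclosingCircle(t[:,:2].astype(np.float32))
        print(s[i,:4],s[i,4],"ztop %.3f"%zt,"top circ",np.round(e,3),round(r*2,3),"mean",t.mean(0).round(3), "min",q.min(0).round(3),"max",q.max(0).round(3))
```

```text
top0
case 0.12 [  162   111   148   106 12493] ((636.7503662109375, 102.17349243164062), (300.71405029296875, 430.8544006347656), 6.279003143310547)
case 0.14 [  162   114   148    99 11169] ((637.4056396484375, 102.19990539550781), (272.8114318847656, 430.8569030761719), 6.253261089324951)
case 0.16 [ 162  119  148   90 9203] ((635.6688232421875, 102.0608901977539), (235.73716735839844, 430.8808288574219), 6.290615081787109)
case 0.18 [ 162  128  148   70 5447] ((635.510498046875, 102.03886413574219), (173.88995361328125, 430.51812744140625), 5.9970808029174805)
maxz 0.21026508449298587
[343 106 115   6] 410 ztop 0.041 top circ [ 0.841 -0.441] 0.388 mean [ 0.842 -0.415  0.036] min [ 0.832 -0.635  0.025] max [ 0.85  -0.247  0.046]
[162 108 148 132] 15438 ztop 0.192 top circ [0.636 0.102] 0.457 mean [0.648 0.107 0.188] min [ 0.397 -0.13   0.015] max [0.832 0.332 0.21 ]
[316 112  24  24] 286 ztop 0.086 top circ [ 0.783 -0.192] 0.074 mean [ 0.784 -0.193  0.083] min [ 0.747 -0.228  0.015] max [ 0.818 -0.155  0.094]
[348 131  28  25] 483 ztop 0.211 top circ [ 0.718 -0.298] 0.03 mean [ 0.7
[... 3310 characters left out ...]
039 top circ [ 0.843 -0.37 ] 0.242 mean [ 0.841 -0.374  0.036] min [ 0.83  -0.491  0.03 ] max [ 0.85  -0.249  0.041]
[280 292  23  32] 578 ztop 0.109 top circ [ 0.573 -0.272] 0.044 mean [ 0.573 -0.273  0.106] min [ 0.549 -0.297  0.015] max [ 0.595 -0.251  0.111]
[238 321  52  63] 1424 ztop 0.120 top circ [ 0.459 -0.387] 0.056 mean [ 0.459 -0.388  0.117] min [ 0.429 -0.417  0.015] max [ 0.557 -0.281  0.123]
[294 342  33  39] 950 ztop 0.120 top circ [ 0.581 -0.393] 0.056 mean [ 0.581 -0.394  0.117] min [ 0.551 -0.424  0.015] max [ 0.61  -0.364  0.122]
[214 352  13  13] 126 ztop 0.035 top circ [ 0.394 -0.336] 0.02 mean [ 0.394 -0.336  0.032] min [ 0.381 -0.35   0.015] max [ 0.408 -0.323  0.036]
```

```bash
cat >> h.py <<'E'
from scipy.spatial.transform import Rotation as Ro
O=np.array([.6365,.1018]); YAW=np.deg2rad(6.15)
def c2w(x,y): # mm -> m
    c,s=np.cos(YAW),np.sin(YAW); return O+np.array([c*x-s*y,s*x+c*y])/1000
def w2c(P):
    c,s=np.cos(YAW),np.sin(YAW); d=P[...,:2]-O
    return np.stack([c*d[...,0]+s*d[...,1],-s*d[...,0]+c*d[...,1],P[...,2]],-1)*1000
def st():
    s=ctrl.read_state(); r=Ro.from_quat(s["orientation"]).as_matrix()
    print("t",round(s["time"],1),"tcp",s["tool_pos"].round(4),"x",r[:,0].round(3),"z",r[:,2].round(3),"w",round(s["width"],4),"F",s["contact_force"].round(1),"q",s["q"].round(2)); return s,r
E
python3 - <<'E'
from h import *
s,r=st()
z=r[:,2]; a=np.arctan2(z[1],z[0]); t=YAW+np.pi/2
print("jaw ang",a,"to case y:",t-a,t-a-np.pi)
for n in("top0","scene0"):
    C=w2c(np.load(n+".npy"))
    k=C[(C[...,0]>-235)&(C[...,0]<-168)&(C[...,1]>50)&(C[...,1]<200)&(C[...,2]>118)&(C[...,2]<140)]
    print(n,"knob",len(k),k.min(0).round(),k.max(0).round(),np.median(k,0).round(1))
    k=C[(C[...,0]>-210)&(C[...,0]<-180)&(abs(C[...,1])<70)&(C[...,2]>95)&(C[...,2]<125)]
    print("bar",len(k),k.min(0).round(),k.max(0).round(),np.median(k,0).round(1))
for p in[(-190,0),(36,0),(-61,123),(-61,-41),(-55,-123)]: print(p,c2w(*p).round(4))
E
```

```text
t 0.1 tcp [0.2217 0.5572 0.2304] x [-0.    -0.002 -1.   ] z [-0.37  -0.929  0.002] w 0.0854 F [-0.  -0.   0.5] q [ 1.53  0.04  0.08 -0.   -1.62 -0.33]
jaw ang -1.9495998382531752 to case y: 3.6277339140457228 0.48614126045592965
top0 knob 43 [-205.  111.  119.] [-182.  127.  136.] [-194.4  118.4  127.6]
bar 134 [-193.  -53.   98.] [-180.   55.  115.] [-187.4    1.6  107.2]
scene0 knob 59 [-208.  108.  118.] [-185.  124.  134.] [-196.2  113.2  128.4]
bar 174 [-195.  -57.  100.] [-181.   54.  112.] [-189.1   -7.3  108.5]
(-190, 0) [0.4476 0.0814]
(36, 0) [0.6723 0.1057]
(-61, 123) [0.5627 0.2176]
(-61, -41) [0.5802 0.0545]
(-55, -123) [ 0.595  -0.0264]
```

Run:
```python
import cv2
im=cv2.imread("pics/scene0.png")
cv2.imwrite("pics/crop1.png",cv2.resize(im[120:260,170:290],None,fx=5,fy=4.2,interpolation=cv2.INTER_CUBIC))
```

```text
(no output)
```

View pics/crop1.png

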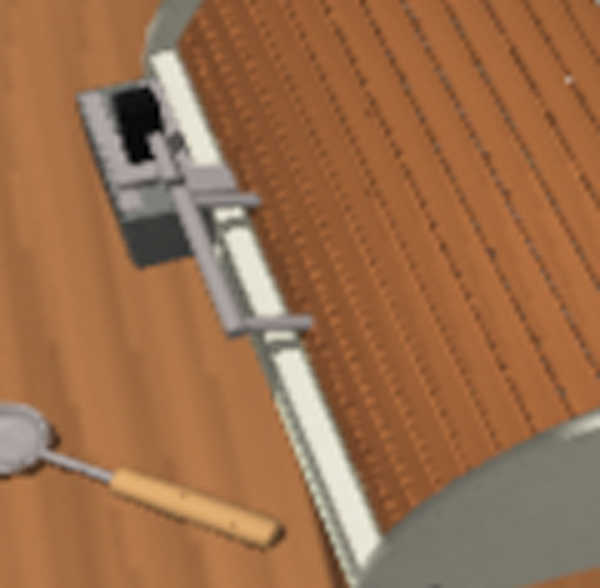

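>>> {"fn": "servo_tool", "kwargs": {"steps": [[2.5,-4.5,0,0,0,0.1,8.5],[5,-9,0,0,0,0.2,8],[7.5,-13.5,0,0,0,0.3,6],[10,-18,0,0,0,0.4,5],[12.5,-22,0,0,0,0.486,4.5],[15.5,-27,0,0,0,0.486,4.5],[18.5,-32,0,0,0,0.486,4.5],[20.8,-36,0,0,0,0.486,4.5]]}}

```text
time: 0.9
tool_pos: [0.4223, 0.2093, 0.2312]
orientation: [0.472, 0.526, -0.472, 0.526]
contact_force: [1.3, 0.8, -0.3]
width: 0.0446
```

>>> {"fn": "servo_tool", "kwargs": {"steps": [[0,0,0,0,0,0,4.5],[0,0,0,0,0,0,4.5]]}}

```text
time: 1.1
tool_pos: [0.4222, 0.2101, 0.2309]
orientation: [0.473, 0.525, -0.473, 0.525]
contact_force: [0.7, 1.0, 0.8]
width: 0.0447
```

Run:
```python
from h import *
s,r=st(); print(w2c(s["tool_pos"]), c2w(-195,117))
```

```text
t 1.1 tcp [0.4222 0.2101 0.2309] x [-0. -0. -1.] z [ 0.104 -0.995  0.   ] w 0.0447 F [0.7 1.  0.8] q [ 0.89 -0.31 -0.23 -0.   -1.65  0.78]
[-201.45121456  130.60162334  230.93213805] [0.43008784 0.19723595]
```

>>> {"fn": "servo_tool", "kwargs": {"steps": [[0.8,-1.3,0,0,0,0,4.5],[0.8,-1.3,-4,0,0,0,4.5],[0.8,-1.3,-8,0,0,0,4.5],[0.8,-1.3,-11,0,0,0,4.5],[0.8,-1.3,-12.7,0,0,0,4.5],[0.8,-1.3,-12.7,0,0,0,4.5]]}}

```text
time: 1.7
tool_pos: [0.4279, 0.1983, 0.101]
orientation: [0.47, 0.527, -0.474, 0.526]
contact_force: [0.3, 0.2, 0.4]
width: 0.0452
```

>>> {"fn": "servo_tool", "kwargs": {"steps": [[0,0,0,0,0,0,2.5],[0,0,0,0,0,0,1.2],[0,0,0,0,0,0,1.2],[0,0,0,0,0,0,1.2],[0,0,0,0,0,0,1.2]]}}

```text
time: 2.2
tool_pos: [0.4304, 0.1989, 0.1061]
orientation: [0.473, 0.526, -0.471, 0.526]
contact_force: [-3.3, 1.0, 6.4]
width: 0.0146
```

Run:
```python
from h import *
s,r=st(); print(w2c(s["tool_pos"]))
```

```text
t 2.2 tcp [0.4304 0.1989 0.1061] x [ 0.002  0.002 -1.   ] z [ 0.107 -0.994 -0.002] w 0.0146 F [-3.3  1.   6.4] q [ 0.86 -0.29 -0.44  0.   -1.41  0.82]
[-194.53304073  118.60597175  106.09486452]
```

>>> {"fn": "servo_tool", "kwargs": {"steps": [[-0.1,0.9,0.2,0,0,0,1.2],[-0.2,1.8,0.2,0,0,0,1.2],[-0.3,2.7,0.2,0,0,0,1.2],[-0.4,3.6,0.2,0,0,0,1.2],[-0.47,4.3,0.2,0,0,0,1.2],[-0.5,4.6,0.2,0,0,0,1.2],[-0.5,4.6,0.2,0,0,0,1.2],[-0.5,4.6,0.2,0,0,0,1.2]]}}

```text
time: 3.0
tool_pos: [0.4256, 0.2407, 0.1062]
orientation: [0.471, 0.524, -0.475, 0.528]
contact_force: [6.0, -14.3, 0.3]
width: 0.0149
```

Run:
```python
from h import *
s,r=st(); print(w2c(s["tool_pos"]))
```

```text
t 3.0 tcp [0.4256 0.2407 0.1062] x [ 0.    -0.008 -1.   ] z [ 0.105 -0.994  0.008] w 0.0149 F [  6.  -14.3   0.3] q [ 0.93 -0.24 -0.4   0.01 -1.41  0.74]
[-194.78641693  160.71175182  106.17641254]
```

>>> {"fn": "servo_tool", "kwargs": {"steps": [[0,-0.2,0,0,0,0,3.5],[0,-0.2,0,0,0,0,4],[0,-0.2,2,0,0,0,4],[0,-0.2,5,0,0,0,4],[0,-0.2,9,0,0,0,4],[0,-2,10,0,0,-0.14,4],[0,-5,10,0,0,-0.28,4],[0,-7,10,0,0,-0.42,4]]}}

```text
time: 3.8
tool_pos: [0.4248, 0.1742, 0.2073]
orientation: [0.574, 0.415, -0.572, 0.414]
contact_force: [0.3, 0.5, 0.3]
width: 0.0401
```

>>> {"fn": "servo_tool", "kwargs": {"steps": [[0.3,-2,0,0,0,-0.14,4],[0.6,-4,0,0,0,-0.28,4],[0.9,-6,0,0,0,-0.42,4],[1.5,-8,0,0,0,-0.56,4],[2,-9,0,0,0,-0.7,4],[2,-9,0,0,0,-0.84,4],[2,-9,0,0,0,-0.98,4],[2,-9,0,0,0,-1.12,4]]}}

```text
time: 4.6
tool_pos: [0.445, 0.0849, 0.2066]
orientation: [0.706, 0.047, -0.705, 0.046]
contact_force: [-0.1, -0.0, -0.9]
width: 0.0398
```

Run:
```python
from h import *
s,r=st(); print(w2c(s["tool_pos"])); z=r[:,2]; print(np.arctan2(z[1],z[0]),YAW)
for n in("top","scene"):
    d=ctrl.get_image(n);C=w2c(pts(d))
    k=C[(C[...,0]>-235)&(C[...,0]<-168)&(C[...,1]>80)&(C[...,1]<200)&(C[...,2]>118)&(C[...,2]<140)]
    print(n,"knob",len(k),k.min(0).round() if len(k) else 0,k.max(0).round()if len(k) else 0)
```

```text
t 4.6 tcp [0.445  0.0849 0.2066] x [ 0.     0.001 -1.   ] z [-0.991 -0.132 -0.   ] w 0.0398 F [-0.1 -0.  -0.9] q [ 0.64 -0.37 -0.32 -0.   -1.62 -0.5 ]
[-192.23871433    3.7135379   206.58298316]
-3.0090205588327033 0.10733774899765128
top knob 40 [-204.  153.  119.] [-182.  169.  135.]
scene knob 0 0 0
```

Run:
```python
from h import *
def f(C):
    k=C[(C[...,0]>-215)&(C[...,0]<-172)&(C[...,1]>80)&(C[...,1]<200)&(C[...,2]>110)&(C[...,2]<140)]; return len(k),k.mean(0).round(1)
print(f(w2c(np.load("top0.npy"))))
for i in range(2): print(f(w2c(pts(ctrl.get_image("top")))))
```

```text
(45, array([-193.8,  117.9,  126.5]))
(41, array([-193.6,  160.9,  127.1]))
(41, array([-193.6,  160.9,  127.4]))
```

>>> {"fn": "servo_tool", "kwargs": {"steps": [[0.25,-0.35,0,0,0,-0.025,3],[0.25,-0.35,-3,0,0,-0.025,3],[0.25,-0.35,-6,0,0,-0.025,3],[0.25,-0.35,-9,0,0,-0.025,3],[0.25,-0.35,-11,0,0,-0.025,3],[0.25,-0.35,-12,0,0,-0.025,3],[0.25,-0.35,-12,0,0,-0.025,3]]}}

```text
time: 5.5
tool_pos: [0.4469, 0.0803, 0.0853]
orientation: [-0.705, -0.04, 0.707, -0.04]
contact_force: [0.7, 0.3, -0.1]
width: 0.0299
```

>>> {"fn": "servo_tool", "kwargs": {"steps": [[0,0,0,0,0,0,1.5],[0,0,0,0,0,0,0.9],[0,0,0,0,0,0,0.9],[0,0,0,0,0,0,0.9]]}}

```text
time: 5.9
tool_pos: [0.45, 0.0811, 0.088]
orientation: [0.708, 0.04, -0.704, 0.039]
contact_force: [11.7, -1.0, -7.0]
width: 0.0101
```

Run:
```python
from h import *
s,r=st(); print(w2c(s["tool_pos"]))
p=.384
for i in range(1,17):
    a=p+1.35*i/16
    dx=-.205*(np.cos(a)-np.cos(p)); dz=.205*(np.sin(a)-np.sin(p)); print(i,np.round([dx*np.cos(YAW)*100,dx*np.sin(YAW)*100,dz*100],1))
```

```text
t 5.9 tcp [0.45   0.0811 0.088 ] x [ 0.007  0.002 -1.   ] z [-0.994 -0.113 -0.007] w 0.0101 F [11.7 -1.  -7. ] q [ 0.62 -0.34 -0.51  0.   -1.39 -0.51]
[-187.60493206   -0.59672125   88.04788094]
1 [0.7 0.1 1.6]
2 [1.6 0.2 3.1]
3 [2.5 0.3 4.5]
4 [3.6 0.4 5.9]
5 [4.8 0.5 7.1]
6 [6.1 0.7 8.3]
7 [7.5 0.8 9.3]
8 [ 8.9  1.  10.2]
9 [10.4  1.1 11. ]
10 [12.   1.3 11.6]
11 [13.7  1.5 12.1]
12 [15.4  1.7 12.5]
13 [17.1  1.8 12.7]
14 [18.8  2.  12.8]
15 [20.5  2.2 12.8]
16 [22.2  2.4 12.5]
```

>>> {"fn": "servo_tool", "kwargs": {"steps": [[1.0,0.1,1.6,0,0,0,0.9],[1.8,0.2,3.1,0,0,0,0.9],[2.7,0.3,4.5,0,0,0,0.9],[3.8,0.4,5.9,0,0,0,0.9]]}}

```text
time: 6.3
tool_pos: [0.4843, 0.0847, 0.1455]
orientation: [-0.705, -0.04, 0.707, -0.04]
contact_force: [-3.1, 0.1, -5.3]
width: 0.0101
```

Run:
```python
from h import *
s,r=st(); print(w2c(s["tool_pos"]))
```

```text
t 6.3 tcp [0.4843 0.0847 0.1455] x [-0.004  0.    -1.   ] z [-0.994 -0.113  0.004] w 0.0101 F [-3.1  0.1 -5.3] q [ 0.58 -0.25 -0.33 -0.   -1.48 -0.47]
[-153.17176929   -0.64493204  145.46005481]
```

>>> {"fn": "servo_tool", "kwargs": {"steps": [[1.2,0.1,1.2,0,0,0,0.9],[2.5,0.3,2.4,0,0,0,0.9],[3.9,0.4,3.4,0,0,0,0.9],[5.3,0.6,4.3,0,0,0,0.9],[6.8,0.7,5.1,0,0,0,0.9],[8.4,0.9,5.7,0,0,0,0.9],[10.1,1.1,6.2,0,0,0,0.9],[11.8,1.3,6.6,0,0,0,0.9]]}}

```text
time: 7.1
tool_pos: [0.604, 0.0976, 0.215]
orientation: [0.707, 0.04, -0.705, 0.04]
contact_force: [-4.8, 0.2, 4.2]
width: 0.0104
```

>>> {"fn": "servo_tool", "kwargs": {"steps": [[1.7,0.1,0.2,0,0,0,0.9],[3.4,0.3,0.3,0,0,0,0.9],[5.1,0.5,0.3,0,0,0,0.9],[6.6,0.7,0.1,0,0,0,0.9],[6.8,0.7,0,0,0,0,0.9],[6.8,0.7,0,0,0,0,0.9]]}}

```text
time: 7.7
tool_pos: [0.6734, 0.1048, 0.2143]
orientation: [0.708, 0.04, -0.704, 0.04]
contact_force: [4.4, 0.3, 4.4]
width: 0.0103
```

Run:
```python
from h import *
s,r=st(); print(w2c(s["tool_pos"]))
```

```text
t 7.7 tcp [0.6734 0.1048 0.2143] x [ 0.006  0.001 -1.   ] z [-0.994 -0.113 -0.006] w 0.0103 F [4.4 0.3 4.4] q [ 0.45  0.25  0.29  0.   -1.6  -0.33]
[ 37.0341626   -0.95270831 214.26547487]
```

>>> {"fn": "servo_tool", "kwargs": {"steps": [[0,0,0,0,0,0,2.5],[0,0,0,0,0,0,2.8],[0,0,2.5,0,0,0,2.8],[0,0,6,0,0,0,2.8],[-1,-3,9,0,0,0.14,5],[-2,-7,9,0,0,0.28,7],[-3,-11,9,0,0,0.42,8.5],[-4,-15,9,0,0,0.56,8.5]]}}

```text
time: 8.5
tool_pos: [0.6305, -0.0465, 0.3013]
orientation: [-0.667, -0.236, 0.667, -0.236]
contact_force: [0.1, 0.2, -0.3]
width: 0.0835
```

>>> {"fn": "servo_tool", "kwargs": {"steps": [[-1,-4,0,0,0,0.14,8.5],[-2,-8,0,0,0,0.28,8.5],[-3,-12,0,0,0,0.42,8.5],[-4,-16,0,0,0,0.56,8.5],[-5,-18,0,0,0,0.7,8.5],[-5,-18,0,0,0,0.84,8.5],[-5,-18,0,0,0,1.011,8.5],[-5,-18,0,0,0,1.011,8.5]]}}

```text
time: 9.3
tool_pos: [0.5809, -0.2255, 0.3011]
orientation: [0.47, 0.528, -0.471, 0.528]
contact_force: [0.1, 0.5, 0.4]
width: 0.0852
```

```bash
cat >> h.py <<'E'
def cans(n):
    d=ctrl.get_image(n); P=pts(d); z=P[...,2]
    hsv=cv2.cvtColor(d["image"],cv2.COLOR_RGB2HSV)
    for lo,hi,nm in((.1,.112,"s"),(.114,.126,"l")):
        m=((z>lo)&(z<hi)&(hsv[...,1]<60)&(hsv[...,2]>140)).astype(np.uint8)
        k,l,s,c=cv2.connectedComponentsWithStats(m)
        for i in range(1,k):
            if 60<s[i,4]<900:
                q=P[l==i]; e,r=cv2.minEnclosingCircle(q[:,:2].astype(np.float32))
                if r<.04: print(n,nm,np.round(e,4),"mean",q.mean(0).round(4),"dia",round(2*r,3),"case",w2c(np.array([*e,0])).round(1))
    return d
E
python3 - <<'E'
from h import *
s,r=st(); z=r[:,2]; print("yaw err",YAW-np.pi/2-np.arctan2(z[1],z[0]))
save(cans("top"),"t1.png"); cans("scene")
E
```

```text
t 9.3 tcp [ 0.5809 -0.2255  0.3011] x [-0.001  0.    -1.   ] z [ 0.115 -0.993 -0.   ] w 0.0852 F [0.1 0.5 0.4] q [-0.05  0.12  0.3  -0.   -1.75  1.74]
yaw err -0.007651275498586019
top s [ 0.5684 -0.2681] mean [ 0.5665 -0.2657  0.105 ] dia 0.041 case [-107.4 -360.5    0. ]
top l [ 0.4595 -0.3856] mean [ 0.46   -0.3851  0.1178] dia 0.056 case [-228.2 -465.7    0. ]
scene s [ 0.5737 -0.2728] mean [ 0.5734 -0.2738  0.1055] dia 0.044 case [-102.6 -365.7    0. ]
scene s [ 0.5802 -0.3956] mean [ 0.5702 -0.4108  0.1048] dia 0.058 case [-109.3 -488.5    0. ]
scene s [ 0.4574 -0.3953] mean [ 0.4546 -0.4081  0.1046] dia 0.055 case [-231.4 -475.1    0. ]
scene l [ 0.5812 -0.3937] mean [ 0.5808 -0.3942  0.1175] dia 0.056 case [-108.1 -486.7    0. ]
scene l [ 0.459  -0.3881] mean [ 0.4588 -0.3882  0.1175] dia 0.056 case [-229. -468.    0.]
```

View pics/t1.png

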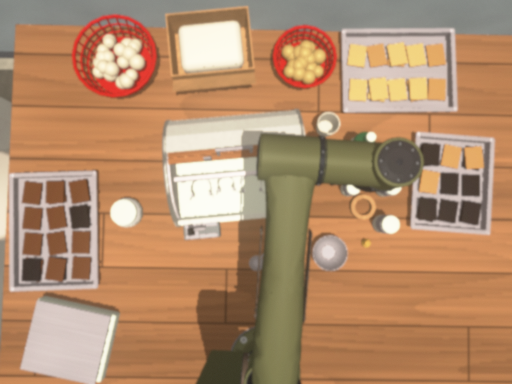

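>>> {"fn": "servo_tool", "kwargs": {"steps": [[-0.6,-4.6,0,0,0,-0.008,8.5],[-0.6,-4.6,-5,0,0,-0.008,8.5],[-0.6,-4.6,-10,0,0,-0.008,8.5],[-0.6,-4.6,-15,0,0,-0.008,8.5],[-0.6,-4.6,-20,0,0,-0.008,8.5],[-0.6,-4.6,-23,0,0,-0.008,8.5],[-0.6,-4.6,-23.8,0,0,-0.008,8.5],[-0.6,-4.6,-23.8,0,0,-0.008,8.5]]}}

```text
time: 10.2
tool_pos: [0.575, -0.2712, 0.0627]
orientation: [0.473, 0.526, -0.474, 0.525]
contact_force: [0.4, -0.9, 0.9]
width: 0.0851
```

>>> {"fn": "servo_tool", "kwargs": {"steps": [[0,0,0,0,0,0,6],[0,0,0,0,0,0,4.4],[0,0,0,0,0,0,4.4],[0,0,0,0,0,0,4.4],[0,0,0,0,0,0,4.4]]}}

```text
time: 10.7
tool_pos: [0.5767, -0.2718, 0.066]
orientation: [0.473, 0.524, -0.472, 0.527]
contact_force: [0.2, 0.5, 5.8]
width: 0.0464
```

Run:
```python
from h import *
s,r=st(); print(c2w(-55-45,-123),c2w(-61-50,-41),c2w(-61-50,123))
```

```text
t 10.7 tcp [ 0.5767 -0.2718  0.066 ] x [ 0.004 -0.002 -1.   ] z [ 0.105 -0.994  0.002] w 0.0464 F [0.2 0.5 5.8] q [-0.13  0.18 -0.07  0.   -1.32  1.8 ]
[ 0.55025272 -0.03120529] [0.53053123 0.04914434] [0.51296162 0.21220049]
```

>>> {"fn": "servo_tool", "kwargs": {"steps": [[0,0,2,0,0,0,4.4],[0,0,5,0,0,0,4.4],[0,0,9,0,0,0,4.4],[0,0,13,0,0,0,4.4],[0,0,17,0,0,0,4.4],[-0.5,3,20,0,0,0,4.4],[-1,7,20,0,0,0,4.4],[-1.5,11,20,0,0,0,4.4]]}}

```text
time: 11.5
tool_pos: [0.5602, -0.1603, 0.2641]
orientation: [0.474, 0.525, -0.473, 0.525]
contact_force: [0.4, 0.9, -2.5]
width: 0.0463
```

>>> {"fn": "servo_tool", "kwargs": {"steps": [[-0.3,4,0,0,0,0,4.4],[-0.6,8,0,0,0,0,4.4],[-0.9,11,0,0,0,0,4.4],[-1,12.5,0,0,0,0,4.4],[-1,13,0,0,0,0,4.4],[-1,13,0,0,0,0,4.4]]}}

```text
time: 12.1
tool_pos: [0.5504, -0.0312, 0.2631]
orientation: [0.473, 0.526, -0.473, 0.526]
contact_force: [-0.2, 0.3, -3.1]
width: 0.0462
```

Run:
```python
from h import *
s,r=st(); print(w2c(s["tool_pos"]))
d=ctrl.get_image("scene"); save(d,"s2.png")
```

```text
t 12.1 tcp [ 0.5504 -0.0312  0.2631] x [-0. -0. -1.] z [ 0.106 -0.994  0.   ] w 0.0462 F [-0.2  0.3 -3.1] q [ 0.31 -0.08  0.02 -0.   -1.68  1.37]
[ -99.88437497 -123.01364116  263.12865689]
```

View pics/s2.png

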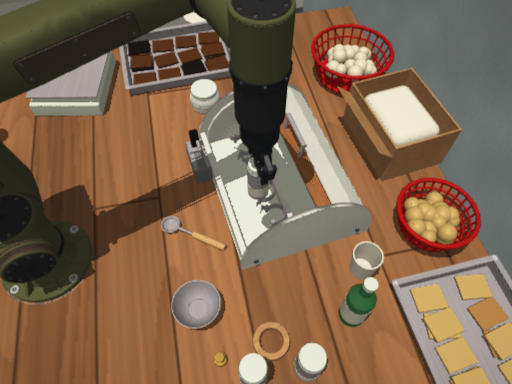

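>>> {"fn": "servo_tool", "kwargs": {"steps": [[0,0,-4,0,0,0,4.4],[0,0,-8,0,0,0,4.4],[0,0,-12,0,0,0,4.4],[0,0,-15,0,0,0,4.4],[0,0,-17,0,0,0,4.4],[0,0,-18.3,0,0,0,4.4],[0,0,-18.4,0,0,0,4.4],[0,0,-18.4,0,0,0,4.4]]}}

```text
time: 12.95
tool_pos: [0.5509, -0.0319, 0.0801]
orientation: [0.473, 0.525, -0.473, 0.526]
contact_force: [0.6, -0.2, -1.9]
width: 0.0463
```

>>> {"fn": "servo_tool", "kwargs": {"steps": [[0.5,0.05,0,0,0,0,4.4],[1,0.1,0,0,0,0,4.4],[1.5,0.15,0,0,0,0,4.4],[2,0.2,0,0,0,0,4.4]]}}

```text
time: 13.35
tool_pos: [0.5702, -0.0296, 0.0794]
orientation: [0.472, 0.526, -0.474, 0.525]
contact_force: [-4.4, -0.8, -0.9]
width: 0.0464
```

>>> {"fn": "servo_tool", "kwargs": {"steps": [[0.4,0.04,0,0,0,0,4.4],[0.8,0.08,0,0,0,0,4.4],[1.2,0.12,0,0,0,0,4.4]]}}

```text
time: 13.65
tool_pos: [0.5815, -0.0284, 0.0784]
orientation: [0.472, 0.526, -0.474, 0.525]
contact_force: [-5.3, -1.3, -2.6]
width: 0.0461
```

Run:
```python
from h import *
s,r=st(); print(w2c(s["tool_pos"]))
```

```text
t 13.7 tcp [ 0.5815 -0.0284  0.0784] x [-0.004 -0.001 -1.   ] z [ 0.105 -0.994  0.   ] w 0.0461 F [-5.3 -1.3 -2.6] q [ 0.3   0.03 -0.2  -0.   -1.34  1.38]
[ -68.6612439  -123.59896373   78.37620457]
```

>>> {"fn": "servo_tool", "kwargs": {"steps": [[0.4,0.05,0,0,0,0,4.4],[0.8,0.1,0,0,0,0,4.4],[1.2,0.14,0,0,0,0,4.4],[1.4,0.15,0,0,0,0,4.4]]}}

```text
time: 14.05
tool_pos: [0.5974, -0.0267, 0.0795]
orientation: [0.473, 0.525, -0.473, 0.526]
contact_force: [0.0, -1.5, -3.0]
width: 0.0465
```

>>> {"fn": "servo_tool", "kwargs": {"steps": [[0.3,0.03,0,0,0,0,4.4],[0.3,0.03,0,0,0,0,4.4]]}}

```text
time: 14.25
tool_pos: [0.599, -0.0266, 0.0797]
orientation: [0.473, 0.526, -0.474, 0.525]
contact_force: [-6.1, -1.5, 0.7]
width: 0.0467
```

Run:
```python
from h import *
s,r=st(); print(w2c(s["tool_pos"]))
d=ctrl.get_image("scene"); save(d,"s3.png"); im=cv2.imread("pics/s3.png")
cv2.imwrite("pics/s3c.png",cv2.resize(im[100:260,190:350],None,fx=3.5,fy=3.5,interpolation=cv2.INTER_CUBIC))
```

```text
t 14.2 tcp [ 0.599  -0.0266  0.0797] x [-0.001 -0.001 -1.   ] z [ 0.105 -0.994  0.001] w 0.0467 F [-6.1 -1.5  0.7] q [ 0.29  0.08 -0.16  0.   -1.34  1.39]
[ -51.0095378  -123.6207018    79.70385064]
```

View pics/s3c.png

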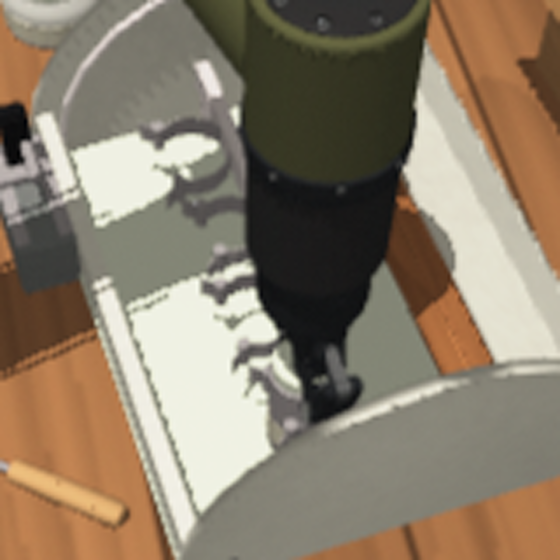

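>>> {"fn": "servo_tool", "kwargs": {"steps": [[-0.2,0,0,0,0,0,6],[-0.2,0,0,0,0,0,8],[-0.2,0,0,0,0,0,8],[-0.2,0,3,0,0,0,8],[-0.2,0,7,0,0,0,8],[-0.2,0,11,0,0,0,8.5],[-0.2,0,15,0,0,0,8.5],[-0.7,-3,19,0,0,0,8.5]]}}

```text
time: 15.1
tool_pos: [0.5928, -0.0543, 0.2709]
orientation: [0.473, 0.526, -0.472, 0.527]
contact_force: [1.5, -0.2, -1.0]
width: 0.0849
```

>>> {"fn": "servo_tool", "kwargs": {"steps": [[-2,-4,0,0,0,0,8.5],[-4,-8,0,0,0,0,8.5],[-6,-12,0,0,0,0,8.5],[-8,-16,0,0,0,0,8.5],[-9,-20,0,0,0,0,8.5],[-10,-24,0,0,0,0,8.5],[-10,-24,0,0,0,0,8.5]]}}

```text
time: 15.8
tool_pos: [0.4911, -0.2999, 0.2694]
orientation: [0.474, 0.524, -0.474, 0.525]
contact_force: [0.3, 0.3, -0.9]
width: 0.085
```

Run:
```python
from h import *
s,r=st()
cans("top"); save(cans("scene"),"s4.png")
```

```text
t 15.8 tcp [ 0.4911 -0.2999  0.2694] x [ 0.001 -0.001 -1.   ] z [ 0.1   -0.995  0.001] w 0.085 F [ 0.3  0.3 -0.9] q [-0.2  -0.02  0.09  0.   -1.68  1.87]
top l [ 0.5968 -0.0254] mean [ 0.5968 -0.0252  0.1182] dia 0.044 case [ -53.1 -122.2    0. ]
top l [ 0.592  -0.3934] mean [ 0.5972 -0.3939  0.1179] dia 0.048 case [ -97.3 -487.6    0. ]
scene s [ 0.5804 -0.3954] mean [ 0.5694 -0.4108  0.1046] dia 0.058 case [-109.  -488.3    0. ]
scene l [ 0.5814 -0.3934] mean [ 0.5808 -0.3942  0.1175] dia 0.055 case [-107.9 -486.4    0. ]
scene l [ 0.459  -0.3875] mean [ 0.4589 -0.3882  0.1175] dia 0.056 case [-228.9 -467.5    0. ]
```

View pics/s4.png

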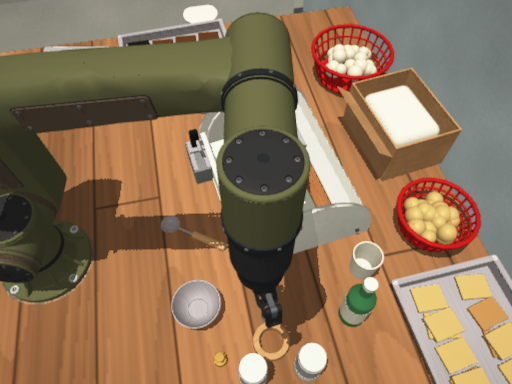

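>>> {"fn": "servo_tool", "kwargs": {"steps": [[-1.5,-4,0,0,0,0,8.5],[-3,-8,-2,0,0,0,8.5],[-3.2,-8.7,-6,0,0,0,8.5],[-3.2,-8.7,-10,0,0,0,8.5],[-3.2,-8.7,-14,0,0,0,8.5],[-3.2,-8.7,-18,0,0,0,8.5],[-3.2,-8.7,-20.3,0,0,0,8.5],[-3.2,-8.7,-20.3,0,0,0,8.5]]}}

```text
time: 16.7
tool_pos: [0.4592, -0.3808, 0.0619]
orientation: [0.472, 0.528, -0.473, 0.524]
contact_force: [-0.5, 0.4, 0.3]
width: 0.0852
```

>>> {"fn": "servo_tool", "kwargs": {"steps": [[0,0,0,0,0,0,6.5],[0,0,0,0,0,0,5.6],[0,0,0,0,0,0,5.6],[0,0,0,0,0,0,5.6]]}}

```text
time: 17.1
tool_pos: [0.462, -0.3842, 0.0695]
orientation: [0.473, 0.524, -0.473, 0.528]
contact_force: [0.6, -0.4, 6.3]
width: 0.0585
```

Run:
```python
from h import *
s,r=st(); print(c2w(-111,123))
```

```text
t 17.1 tcp [ 0.462  -0.3842  0.0695] x [ 0.005 -0.003 -1.   ] z [ 0.105 -0.994  0.004] w 0.0585 F [ 0.6 -0.4  6.3] q [-0.36  0.08 -0.17  0.   -1.32  2.04]
[0.51296162 0.21220049]
```

>>> {"fn": "servo_tool", "kwargs": {"steps": [[0,0,2,0,0,0,5.6],[0,0,5,0,0,0,5.6],[0,0,9,0,0,0,5.6],[0,0,13,0,0,0,5.6],[0,0,17,0,0,0,5.6],[0.5,4,20,0,0,0,5.6],[1,8,20,0,0,0,5.6],[1.3,12,20,0,0,0,5.6]]}}

```text
time: 17.9
tool_pos: [0.4737, -0.2617, 0.2673]
orientation: [0.474, 0.525, -0.472, 0.526]
contact_force: [1.3, 0.2, -2.7]
width: 0.0586
```

>>> {"fn": "servo_tool", "kwargs": {"steps": [[0.4,4.5,0,0,0,0,5.6],[0.8,9,0,0,0,0,5.6],[1.2,13.5,0,0,0,0,5.6],[1.6,18,0,0,0,0,5.6],[2,22.5,0,0,0,0,5.6],[2.4,27,0,0,0,0,5.6],[2.8,31.5,0,0,0,0,5.6],[3.2,36,0,0,0,0,5.6]]}}

```text
time: 18.7
tool_pos: [0.5048, 0.099, 0.2665]
orientation: [0.473, 0.526, -0.472, 0.525]
contact_force: [1.8, -0.3, -3.1]
width: 0.0584
```

Run:
```python
from h import *
s,r=st(); print(c2w(-111,123)-s["tool_pos"][:2])
```

```text
t 18.7 tcp [0.5048 0.099  0.2665] x [ 0.     0.001 -1.   ] z [ 0.105 -0.994 -0.001] w 0.0584 F [ 1.8 -0.3 -3.1] q [ 0.58 -0.18 -0.06 -0.   -1.69  1.09]
[0.00813858 0.11323182]
```

>>> {"fn": "servo_tool", "kwargs": {"steps": [[0.3,4.5,0,0,0,0,5.6],[0.6,8.5,0,0,0,0,5.6],[0.8,11,0,0,0,0,5.6],[0.8,11.3,0,0,0,0,5.6],[0.8,11.3,0,0,0,0,5.6]]}}

```text
time: 19.2
tool_pos: [0.513, 0.2103, 0.2658]
orientation: [0.472, 0.526, -0.473, 0.526]
contact_force: [-0.5, -0.8, -2.9]
width: 0.0583
```

Run:
```python
from h import *
s,r=st(); print(w2c(s["tool_pos"]))
```

```text
t 19.2 tcp [0.513  0.2103 0.2658] x [-0.001 -0.    -1.   ] z [ 0.106 -0.994  0.   ] w 0.0583 F [-0.5 -0.8 -2.9] q [ 0.75 -0.07  0.04 -0.   -1.68  0.93]
[-111.13274208  121.12884113  265.84007182]
```

>>> {"fn": "servo_tool", "kwargs": {"steps": [[0,0.15,-4,0,0,0,5.6],[0,0.15,-8,0,0,0,5.6],[0,0.15,-12,0,0,0,5.6],[0,0.15,-15,0,0,0,5.6],[0,0.15,-17,0,0,0,5.6],[0,0.15,-18.3,0,0,0,5.6],[0,0.15,-18.3,0,0,0,5.6]]}}

```text
time: 19.9
tool_pos: [0.5127, 0.21, 0.0816]
orientation: [0.472, 0.526, -0.474, 0.525]
contact_force: [-0.1, -0.1, -2.8]
width: 0.0589
```

Run:
```python
from h import *
s,r=st(); print(w2c(s["tool_pos"]))
```

```text
t 19.9 tcp [0.5127 0.21   0.0816] x [-0.002 -0.001 -1.   ] z [ 0.104 -0.995  0.001] w 0.0589 F [-0.1 -0.1 -2.8] q [ 0.75 -0.05 -0.27 -0.   -1.35  0.92]
[-111.49427545  120.83178446   81.6308051 ]
```

Push in, trimming y by 2 mm.

>>> {"fn": "servo_tool", "kwargs": {"steps": [[0.4,0.25,0,0,0,0,5.6],[0.9,0.32,0,0,0,0,5.6],[1.4,0.37,0,0,0,0,5.6],[1.9,0.42,0,0,0,0,5.6],[2.4,0.47,0,0,0,0,5.6]]}}

```text
time: 20.4
tool_pos: [0.5369, 0.2157, 0.0828]
orientation: [0.472, 0.526, -0.474, 0.525]
contact_force: [-5.9, -1.6, -0.9]
width: 0.0585
```

>>> {"fn": "servo_tool", "kwargs": {"steps": [[0.4,0.04,0,0,0,0,5.6],[0.8,0.08,0,0,0,0,5.6],[1.2,0.12,0,0,0,0,5.6],[1.6,0.16,0,0,0,0,5.6],[2,0.2,0,0,0,0,5.6],[2.4,0.25,0,0,0,0,5.6]]}}

```text
time: 21.0
tool_pos: [0.5617, 0.2183, 0.0827]
orientation: [0.473, 0.526, -0.473, 0.526]
contact_force: [-1.3, -1.5, -3.6]
width: 0.0583
```

Run:
```python
from h import *
s,r=st(); print(w2c(s["tool_pos"]))
```

```text
t 21.0 tcp [0.5617 0.2183 0.0827] x [-0.001 -0.001 -1.   ] z [ 0.105 -0.994  0.001] w 0.0583 F [-1.3 -1.5 -3.6] q [ 0.7   0.08 -0.14  0.   -1.35  0.97]
[-61.89777328 123.81494324  82.69831529]
```

Nudge until the rail pushes back, release and go for the last.

>>> {"fn": "servo_tool", "kwargs": {"steps": [[0.3,0.03,0,0,0,0,5.6],[0.5,0.05,0,0,0,0,5.6],[0.5,0.05,0,0,0,0,5.6]]}}

```text
time: 21.3
tool_pos: [0.5674, 0.2188, 0.0834]
orientation: [0.473, 0.525, -0.473, 0.526]
contact_force: [2.6, -2.8, -4.5]
width: 0.059
```

>>> {"fn": "servo_tool", "kwargs": {"steps": [[-0.2,0,0,0,0,0,7],[-0.2,0,0,0,0,0,8],[-0.2,0,0,0,0,0,8],[-0.2,0,3,0,0,0,8],[-0.2,0,7,0,0,0,8],[-0.2,0,11,0,0,0,8.5],[-0.2,0,15,0,0,0,8.5],[-0.7,-3,19,0,0,0,8.5]]}}

```text
time: 22.1
tool_pos: [0.5592, 0.1909, 0.274]
orientation: [0.472, 0.526, -0.472, 0.526]
contact_force: [0.8, 0.1, -0.9]
width: 0.0848
```

>>> {"fn": "servo_tool", "kwargs": {"steps": [[0,-4.5,0,0,0,0,8.5],[0,-9,0,0,0,0,8.5],[0,-13.5,0,0,0,0,8.5],[0,-18,0,0,0,0,8.5],[0,-22.5,0,0,0,0,8.5],[0,-27,0,0,0,0,8.5],[0,-31.5,0,0,0,0,8.5],[0,-36,0,0,0,0,8.5]]}}

```text
time: 22.9
tool_pos: [0.5593, -0.1724, 0.2738]
orientation: [0.473, 0.525, -0.472, 0.526]
contact_force: [0.7, -0.0, 0.1]
width: 0.085
```

>>> {"fn": "servo_tool", "kwargs": {"steps": [[0,-4.5,0,0,0,0,8.5],[0,-9,0,0,0,0,8.5],[0,-13.5,0,0,0,0,8.5],[0,-13.5,0,0,0,0,8.5]]}}

```text
time: 23.3
tool_pos: [0.5585, -0.3102, 0.272]
orientation: [0.474, 0.525, -0.475, 0.524]
contact_force: [-0.0, 0.8, -0.5]
width: 0.0854
```

Run:
```python
from h import *
s,r=st(); z=r[:,2]; print("yaw err",YAW-np.pi/2-np.arctan2(z[1],z[0]))
cans("top"); cans("scene")
```

```text
t 23.3 tcp [ 0.5585 -0.3102  0.272 ] x [-0.001 -0.001 -1.   ] z [ 0.1   -0.995  0.   ] w 0.0854 F [-0.   0.8 -0.5] q [-0.19  0.15  0.28  0.   -1.7   1.86]
yaw err 0.007156302430300965
top l [ 0.5969 -0.0256] mean [ 0.597  -0.0259  0.1184] dia 0.044 case [ -53.  -122.4    0. ]
scene s [ 0.5372 -0.1248] mean [ 0.5375 -0.1258  0.1061] dia 0.072 case [-123.  -214.6    0. ]
scene s [ 0.5805 -0.3952] mean [ 0.5696 -0.4108  0.1048] dia 0.058 case [-108.9 -488.2    0. ]
scene l [0.5557 0.2089] mean [0.5528 0.1975 0.1197] dia 0.055 case [-68.9 115.2   0. ]
scene l [ 0.5935 -0.0271] mean [ 0.5881 -0.027   0.1186] dia 0.042 case [ -56.6 -123.5    0. ]
scene l [ 0.5405 -0.1265] mean [ 0.5419 -0.1255  0.1202] dia 0.066 case [-120.  -216.7    0. ]
scene l [ 0.5812 -0.3936] mean [ 0.581  -0.3944  0.1175] dia 0.056 case [-108.1 -486.6    0. ]
```

>>> {"fn": "servo_tool", "kwargs": {"steps": [[1.2,-4,0,0,0,0,8.5],[2.3,-8,-2,0,0,0,8.5],[2.3,-8.3,-6,0,0,0,8.5],[2.3,-8.3,-10,0,0,0,8.5],[2.3,-8.3,-14,0,0,0,8.5],[2.3,-8.3,-18,0,0,0,8.5],[2.3,-8.3,-20.4,0,0,0,8.5],[2.3,-8.3,-20.4,0,0,0,8.5]]}}

```text
time: 24.2
tool_pos: [0.581, -0.3862, 0.0643]
orientation: [0.472, 0.528, -0.473, 0.524]
contact_force: [-0.3, -0.1, -0.2]
width: 0.085
```

>>> {"fn": "servo_tool", "kwargs": {"steps": [[0,0,0,0,0,0,6.5],[0,0,0,0,0,0,5.6],[0,0,0,0,0,0,5.6],[0,0,0,0,0,0,5.6]]}}

```text
time: 24.6
tool_pos: [0.5841, -0.3898, 0.0731]
orientation: [0.473, 0.524, -0.472, 0.528]
contact_force: [-0.2, -0.7, 6.9]
width: 0.0587
```

Run:
```python
from h import *
s,r=st(); print(c2w(-111,-41)-s["tool_pos"][:2])
d=ctrl.get_image("top"); C=w2c(pts(d)); save(d,"t5.png")
k=C[(abs(C[...,0]+61)<60)&(abs(C[...,1]-123)<60)&(C[...,2]>120)&(C[...,2]<138)]
print(len(k),cv2.minEnclosingCircle(k[:,:2].astype(np.float32)),k.mean(0))
```

```text
t 24.6 tcp [ 0.5841 -0.3898  0.0731] x [ 0.005 -0.003 -1.   ] z [ 0.105 -0.994  0.004] w 0.0587 F [-0.2 -0.7  6.9] q [-0.3   0.34  0.13  0.   -1.36  1.98]
[-0.05354978  0.43891555]
262 ((-59.75168228149414, 123.60944366455078), 28.820964813232422) [-59.95000239 124.25888293 131.24904402]
```

>>> {"fn": "servo_tool", "kwargs": {"steps": [[0,0,2,0,0,0,5.6],[0,0,5,0,0,0,5.6],[0,0,9,0,0,0,5.6],[0,0,13,0,0,0,5.6],[0,0,17,0,0,0,5.6],[-0.5,4,20,0,0,0,5.6],[-1,8,20,0,0,0,5.6],[-1.5,12,20,0,0,0,5.6]]}}

```text
time: 25.45
tool_pos: [0.5674, -0.2674, 0.2704]
orientation: [0.474, 0.525, -0.472, 0.526]
contact_force: [-0.1, -0.5, -2.4]
width: 0.0589
```

>>> {"fn": "servo_tool", "kwargs": {"steps": [[-0.6,4.5,0,0,0,0,5.6],[-1.2,9,0,0,0,0,5.6],[-1.8,13.5,0,0,0,0,5.6],[-2.4,18,0,0,0,0,5.6],[-3,22.5,0,0,0,0,5.6],[-3.5,27,0,0,0,0,5.6],[-4,31,0,0,0,0,5.6],[-4,31.9,0,0,0,0,5.6]]}}

```text
time: 26.25
tool_pos: [0.5265, 0.0539, 0.2692]
orientation: [0.473, 0.527, -0.471, 0.526]
contact_force: [-0.3, 0.3, -2.4]
width: 0.0584
```

>>> {"fn": "servo_tool", "kwargs": {"steps": [[0,0,0,0,0,0,5.6]]}}

```text
time: 26.35
tool_pos: [0.527, 0.0519, 0.2692]
orientation: [0.473, 0.526, -0.472, 0.526]
contact_force: [-1.1, -1.0, -3.2]
width: 0.0582
```

Run:
```python
from h import *
s,r=st(); print(w2c(s["tool_pos"]),c2w(-111,-41)-s["tool_pos"][:2],.0731+.013-s["tool_pos"][2])
```

```text
t 26.4 tcp [0.527  0.0519 0.2692] x [ 0.     0.001 -1.   ] z [ 0.108 -0.994 -0.001] w 0.0582 F [-1.1 -1.  -3.2] q [ 0.48 -0.14 -0.02 -0.   -1.69  1.2 ]
[-114.20656617  -37.9274045   269.16733484] [ 0.00351728 -0.00271139] -0.1830673348358708
```

>>> {"fn": "servo_tool", "kwargs": {"steps": [[0.3,-0.28,-3,0,0,0,5.6],[0.3,-0.28,-7,0,0,0,5.6],[0.3,-0.28,-11,0,0,0,5.6],[0.3,-0.28,-14,0,0,0,5.6],[0.3,-0.28,-17,0,0,0,5.6],[0.3,-0.28,-18.3,0,0,0,5.6],[0.3,-0.28,-18.3,0,0,0,5.6],[0.3,-0.28,-18.3,0,0,0,5.6]]}}

```text
time: 27.15
tool_pos: [0.5312, 0.0471, 0.0875]
orientation: [0.474, 0.525, -0.473, 0.526]
contact_force: [0.4, 0.3, -3.1]
width: 0.059
```

Run:
```python
from h import *
s,r=st(); print(w2c(s["tool_pos"]))
```

```text
t 27.1 tcp [0.5312 0.0471 0.0875] x [ 0.002  0.    -1.   ] z [ 0.104 -0.995 -0.   ] w 0.059 F [ 0.4  0.3 -3.1] q [ 0.47 -0.11 -0.32  0.   -1.35  1.21]
[-110.51545581  -43.08714928   87.45683482]
```

>>> {"fn": "servo_tool", "kwargs": {"steps": [[0.4,0.24,-0.1,0,0,0,5.6],[0.9,0.29,-0.1,0,0,0,5.6],[1.4,0.34,-0.1,0,0,0,5.6],[1.9,0.4,-0.1,0,0,0,5.6],[2.4,0.45,-0.1,0,0,0,5.6]]}}

```text
time: 27.65
tool_pos: [0.5536, 0.0515, 0.0843]
orientation: [0.472, 0.526, -0.474, 0.525]
contact_force: [-6.2, -0.7, -2.0]
width: 0.0584
```

>>> {"fn": "servo_tool", "kwargs": {"steps": [[0.4,0.04,0,0,0,0,5.6],[0.8,0.08,0,0,0,0,5.6],[1.2,0.12,0,0,0,0,5.6],[1.6,0.16,0,0,0,0,5.6],[2,0.2,0,0,0,0,5.6],[2.4,0.25,0,0,0,0,5.6]]}}

```text
time: 28.25
tool_pos: [0.5785, 0.0542, 0.0843]
orientation: [0.473, 0.526, -0.473, 0.525]
contact_force: [-1.3, -0.9, -3.3]
width: 0.0583
```

>>> {"fn": "servo_tool", "kwargs": {"steps": [[0.3,0.03,0,0,0,0,5.6],[0.5,0.05,0,0,0,0,5.6],[0.5,0.05,0,0,0,0,5.6]]}}

```text
time: 28.55
tool_pos: [0.5846, 0.0547, 0.0854]
orientation: [0.474, 0.525, -0.473, 0.526]
contact_force: [2.8, -3.1, -4.5]
width: 0.0586
```

Run:
```python
from h import *
s,r=st(); print(w2c(s["tool_pos"]))
```

```text
t 28.6 tcp [0.5846 0.0547 0.0854] x [ 0.002 -0.    -1.   ] z [ 0.105 -0.994  0.001] w 0.0586 F [ 2.8 -3.1 -4.5] q [ 0.44  0.04 -0.19  0.   -1.35  1.24]
[-56.65135534 -41.30989429  85.42099272]
```

>>> {"fn": "servo_tool", "kwargs": {"steps": [[-0.1,0,0,0,0,0,6.6],[-0.1,0,0,0,0,0,7],[-0.1,0,0,0,0,0,7],[-0.1,0,3,0,0,0,7],[-0.1,0,7,0,0,0,7],[-0.1,0,11,0,0,0,7],[-0.1,0,15,0,0,0,7],[-0.1,0,19,0,0,0,7]]}}

```text
time: 29.35
tool_pos: [0.5822, 0.0549, 0.2772]
orientation: [0.473, 0.525, -0.473, 0.526]
contact_force: [0.7, -0.3, 0.3]
width: 0.0698
```

>>> {"fn": "servo_tool", "kwargs": {"steps": [[-2,-4,0,0,0,-0.14,5],[-4,-8,0,0,0,-0.28,3],[-6,-12,0,0,0,-0.42,2.8],[-8,-16,0,0,0,-0.56,2.8],[-10,-20,0,0,0,-0.7,2.8],[-11,-23,0,0,0,-0.84,2.8],[-12,-26,0,0,0,-0.98,2.8],[-13,-30,0,0,0,-1.12,2.8]]}}

```text
time: 30.15
tool_pos: [0.452, -0.2458, 0.2758]
orientation: [0.681, 0.192, -0.68, 0.193]
contact_force: [0.7, 0.5, 0.3]
width: 0.028
```

Run:
```python
from h import *
s,r=st()
for n in("top","scene"):
    d=ctrl.get_image(n); C=w2c(pts(d)); save(d,n+"6.png")
    for x,y,h in((-61,123,130),(-61,-41,130),(-55,-123,118)):
        k=C[(abs(C[...,0]-x)<45)&(abs(C[...,1]-y)<36)&(abs(C[...,2]-h)<6)]
        if len(k)>20: print(n,(x,y),len(k),np.round(cv2.minEnclosingCircle(k[:,:2].astype(np.float32))[0],1),k.mean(0).round(1))
    k=C[(C[...,0]>-30)&(C[...,0]<60)&(abs(C[...,1])<60)&(C[...,2]>222)&(C[...,2]<245)]
    print(n,"bar",len(k),k.mean(0).round(1) if len(k) else 0)
```

```text
t 30.1 tcp [ 0.452  -0.2458  0.2758] x [ 0.002 -0.    -1.   ] z [-0.852 -0.524 -0.002] w 0.028 F [0.7 0.5 0.3] q [-0.11 -0.18 -0.04 -0.   -1.71  0.66]
top (-61, 123) 235 [-59.4 124.7] [-59.7 124.8 131.1]
top (-61, -41) 236 [-59.5 -39.9] [-59.7 -39.8 130.6]
top (-55, -123) 143 [ -53.2 -122. ] [ -53.5 -122.1  117.8]
top bar 159 [3.630e+01 1.000e-01 2.304e+02]
scene (-61, -41) 234 [-57.6 -42.1] [-54.7 -45.3 131.6]
scene (-55, -123) 227 [ -54.6 -123.9] [ -55.1 -125.8  118.4]
scene bar 198 [ 34.   -5.6 231.2]
```

View pics/scene6.png

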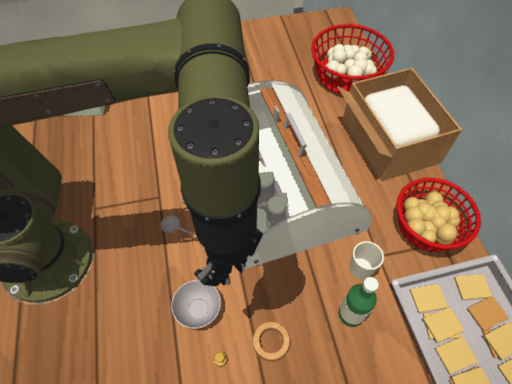

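>>> {"fn": "servo_tool", "kwargs": {"steps": [[2.5,4,1,0,0,-0.14,2.8],[5,8,1,0,0,-0.28,2.8],[7.5,12,1,0,0,-0.4,2.8],[10,16,1,0,0,-0.445,2.8],[12.5,20,1,0,0,-0.445,2.8],[15,24,1,0,0,-0.445,2.8],[17.5,28,1,0,0,-0.445,2.8],[20,32,1,0,0,-0.445,2.8]]}}

```text
time: 31.05
tool_pos: [0.6531, 0.0774, 0.2855]
orientation: [0.706, 0.04, -0.706, 0.04]
contact_force: [-0.2, -1.5, 0.4]
width: 0.028
```

>>> {"fn": "servo_tool", "kwargs": {"steps": [[2.1,3.1,0,0,0,0,2.8],[2.1,3.1,0,0,0,0,2.8],[2.1,3.1,0,0,0,0,2.8]]}}

```text
time: 31.35
tool_pos: [0.6735, 0.1071, 0.284]
orientation: [-0.705, -0.04, 0.706, -0.04]
contact_force: [-0.7, -0.5, 0.2]
width: 0.0278
```

Run:
```python
from h import *
s,r=st(); z=r[:,2]; print(w2c(s["tool_pos"]),c2w(36,0)-s["tool_pos"][:2],"yaw err",YAW-np.pi-np.arctan2(z[1],z[0]))
```

```text
t 31.4 tcp [0.6735 0.1071 0.284 ] x [-0.001 -0.001 -1.   ] z [-0.994 -0.113  0.001] w 0.0278 F [-0.7 -0.5  0.2] q [ 0.45  0.28  0.45  0.   -1.74 -0.34]
[ 37.35207024   1.35020838 284.01111848] [-0.00119964 -0.00148729] yaw err -0.005824742022922713
```

>>> {"fn": "servo_tool", "kwargs": {"steps": [[-0.1,-0.1,-3,0,0,0,2.8],[-0.1,-0.1,-5.5,0,0,0,2.8],[-0.1,-0.1,-7,0,0,0,2.8],[-0.1,-0.1,-7.1,0,0,0,2.8],[-0.1,-0.1,-7.1,0,0,0,1],[-0.1,-0.1,-7.1,0,0,0,0.9],[-0.1,-0.1,-7.1,0,0,0,0.9],[-0.1,-0.1,-7.1,0,0,0,0.9]]}}

```text
time: 32.15
tool_pos: [0.6729, 0.1044, 0.2158]
orientation: [0.707, 0.039, -0.705, 0.039]
contact_force: [0.7, -2.9, 3.0]
width: 0.0101
```

Run:
```python
from h import *
s,r=st(); print(w2c(s["tool_pos"]))
p=.384+1.36
for i in range(1,17):
    a=p-1.36*i/16
    dx=-.205*(np.cos(a)-np.cos(p)); dz=.205*(np.sin(a)-np.sin(p)); print(i,np.round([dx*np.cos(YAW)*100,dx*np.sin(YAW)*100,dz*100],1))
```

```text
t 32.1 tcp [0.6729 0.1044 0.2158] x [ 0.002 -0.    -1.   ] z [-0.994 -0.11  -0.002] w 0.0101 F [ 0.7 -2.9  3. ] q [ 0.45  0.25  0.29  0.   -1.61 -0.34]
[ 36.48360177  -1.361403   215.76421288]
1 [-1.7 -0.2  0.2]
2 [-3.4 -0.4  0.3]
3 [-5.2 -0.6  0.2]
4 [-6.9 -0.7  0. ]
5 [-8.6 -0.9 -0.3]
6 [-10.2  -1.1  -0.8]
7 [-11.9  -1.3  -1.5]
8 [-13.4  -1.4  -2.3]
9 [-14.9  -1.6  -3.2]
10 [-16.3  -1.8  -4.2]
11 [-17.6  -1.9  -5.4]
12 [-18.8  -2.   -6.6]
13 [-19.9  -2.1  -8. ]
14 [-20.8  -2.2  -9.4]
15 [-21.7  -2.3 -10.9]
16 [-22.4  -2.4 -12.5]
```

>>> {"fn": "servo_tool", "kwargs": {"steps": [[-1.7,-0.2,0.2,0,0,0,0.9],[-3.4,-0.4,0.3,0,0,0,0.9],[-5.2,-0.6,0.2,0,0,0,0.9],[-6.9,-0.7,0,0,0,0,0.9],[-8.6,-0.9,-0.3,0,0,0,0.9],[-10.2,-1.1,-0.8,0,0,0,0.9],[-11.9,-1.3,-1.5,0,0,0,0.9],[-13.4,-1.4,-2.3,0,0,0,0.9]]}}

```text
time: 32.95
tool_pos: [0.5401, 0.0902, 0.1945]
orientation: [0.709, 0.039, -0.703, 0.039]
contact_force: [5.9, -4.9, 0.1]
width: 0.0101
```

>>> {"fn": "servo_tool", "kwargs": {"steps": [[-1.5,-0.2,-0.9,0,0,0,0.9],[-2.9,-0.3,-1.9,0,0,0,0.9],[-4.2,-0.5,-3.1,0,0,0,0.9],[-5.4,-0.6,-4.3,0,0,0,0.9],[-6.5,-0.7,-5.7,0,0,0,0.9],[-7.4,-0.8,-7.1,0,0,0,0.9],[-8.3,-0.9,-8.6,0,0,0,0.9],[-8.9,-1,-10.0,0,0,0,0.9]]}}

```text
time: 33.75
tool_pos: [0.4504, 0.0809, 0.0922]
orientation: [0.708, 0.04, -0.704, 0.039]
contact_force: [1.8, -0.8, 2.2]
width: 0.0096
```

>>> {"fn": "servo_tool", "kwargs": {"steps": [[-0.1,0,-0.3,0,0,0,0.9],[-0.1,0,-0.4,0,0,0,0.9]]}}

```text
time: 33.95
tool_pos: [0.4494, 0.0807, 0.0895]
orientation: [0.707, 0.039, -0.705, 0.039]
contact_force: [-4.7, -2.3, 12.0]
width: 0.0101
```

Run:
```python
from h import *
s,r=st(); print(w2c(s["tool_pos"]))
```

```text
t 34.0 tcp [0.4494 0.0807 0.0895] x [ 0.004  0.    -1.   ] z [-0.994 -0.111 -0.004] w 0.0101 F [-4.7 -2.3 12. ] q [ 0.62 -0.34 -0.51  0.   -1.39 -0.51]
[-188.23532683   -0.89062681   89.48798779]
```

>>> {"fn": "servo_tool", "kwargs": {"steps": [[0,0,0.1,0,0,0,2.5],[0,0,0.1,0,0,0,3],[0,0,2,0,0,0,3],[0,0,6,0,0,0,3],[0,0,10,0,0,0.14,4],[-1,3,12,0,0,0.28,4.5],[-2,6,12,0,0,0.42,4.5],[-2.5,9,12,0,0,0.56,4.5]]}}

```text
time: 34.75
tool_pos: [0.423, 0.1722, 0.2078]
orientation: [0.668, 0.235, -0.667, 0.234]
contact_force: [0.3, -0.5, 0.1]
width: 0.045
```

>>> {"fn": "servo_tool", "kwargs": {"steps": [[0,2,0,0,0,0.14,4.5],[0,4,0,0,0,0.28,4.5],[0,6,0,0,0,0.42,4.5],[0,7,0,0,0,0.56,4.5],[0,7,0,0,0,0.7,4.5],[0,7,0,0,0,0.84,4.5],[0,7,0,0,0,0.98,4.5],[0,7,0,0,0,1.01,4.5]]}}

```text
time: 35.55
tool_pos: [0.4233, 0.2411, 0.2065]
orientation: [0.471, 0.528, -0.471, 0.527]
contact_force: [0.1, 1.1, -0.8]
width: 0.045
```

Run:
```python
from h import *
s,r=st(); z=r[:,2]; print(w2c(s["tool_pos"]),c2w(-195,161)-s["tool_pos"][:2],"yaw err",YAW-np.pi/2-np.arctan2(z[1],z[0]))
for n in("top","scene"):
    d=ctrl.get_image(n); C=w2c(pts(d)); save(d,n+"7.png")
    k=C[(C[...,0]>-210)&(C[...,0]<-180)&(abs(C[...,1])<60)&(C[...,2]>95)&(C[...,2]<125)]
    print(n,"bar",len(k),k.mean(0).round(1) if len(k) else 0)
C=w2c(np.load("scene0.npy"));k=C[(C[...,0]>-210)&(C[...,0]<-180)&(abs(C[...,1])<60)&(C[...,2]>95)&(C[...,2]<125)]; print(k.mean(0))
```

```text
t 35.5 tcp [0.4233 0.2411 0.2065] x [-0.001 -0.    -1.   ] z [ 0.113 -0.994  0.   ] w 0.045 F [ 0.1  1.1 -0.8] q [ 0.93 -0.27 -0.24 -0.   -1.6   0.75]
[-197.06333687  161.33560597  206.5440867 ] [ 0.00208742 -0.00011263] yaw err -0.005596874496992976
top bar 132 [-187.9    1.4  105.2]
scene bar 178 [-189.3   -5.4  106.1]
[-188.89496275   -5.65760867  108.01726429]
```

View pics/scene7.png

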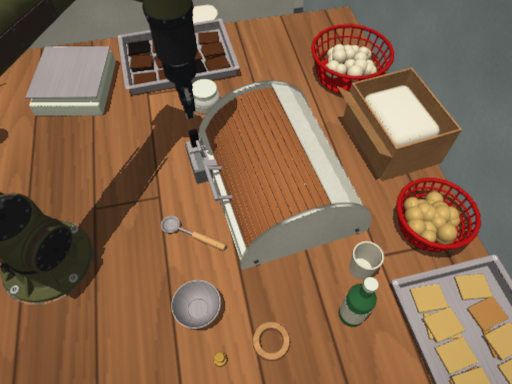

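>>> {"fn": "servo_tool", "kwargs": {"steps": [[0.2,0,-4,0,0,0,4.5],[0.2,0,-8,0,0,0,4.5],[0.2,0,-10,0,0,0,4.5],[0.2,0,-10,0,0,0,4.5],[0.2,0,-10,0,0,0,2.5],[0.2,0,-10,0,0,0,1.2],[0.2,0,-10,0,0,0,1.2],[0.2,0,-10,0,0,0,1.2]]}}

```text
time: 36.45
tool_pos: [0.4264, 0.2405, 0.1092]
orientation: [0.473, 0.526, -0.471, 0.527]
contact_force: [-1.7, -4.8, 5.0]
width: 0.0143
```

>>> {"fn": "servo_tool", "kwargs": {"steps": [[0.1,-0.9,0.2,0,0,0,1.2],[0.2,-1.8,0.2,0,0,0,1.2],[0.3,-2.7,0.2,0,0,0,1.2],[0.4,-3.6,0.2,0,0,0,1.2],[0.47,-4.3,0.2,0,0,0,1.2],[0.5,-4.7,0.2,0,0,0,1.2],[0.5,-4.8,0.2,0,0,0,1.2],[0.5,-4.8,0.2,0,0,0,1.2]]}}

```text
time: 37.25
tool_pos: [0.4311, 0.1952, 0.1094]
orientation: [0.474, 0.528, -0.469, 0.526]
contact_force: [4.9, 9.5, -4.8]
width: 0.0147
```

Run:
```python
from h import *
s,r=st(); print(w2c(s["tool_pos"]))
```

```text
t 37.2 tcp [0.4311 0.1952 0.1094] x [ 0.003  0.007 -1.   ] z [ 0.11  -0.994 -0.006] w 0.0147 F [ 4.9  9.5 -4.8] q [ 0.85 -0.3  -0.44 -0.   -1.42  0.83]
[-194.18043932  114.86918304  109.38111353]
```

>>> {"fn": "servo_tool", "kwargs": {"steps": [[0,0.2,0,0,0,0,3.5],[0,0.2,0,0,0,0,4],[0,0.2,3,0,0,0,4],[0,0.2,7,0,0,0,4],[0,0.2,11,0,0,0,4],[-2,4,13,0,0,0,4],[-4,8,13,0,0,0,4],[-5,11,13,0,0,0,4]]}}

```text
time: 38.05
tool_pos: [0.3794, 0.304, 0.2402]
orientation: [0.472, 0.527, -0.471, 0.527]
contact_force: [-0.6, -0.6, 0.2]
width: 0.0403
```

>>> {"fn": "servo_tool", "kwargs": {"steps": [[-1,4,0,0,0,0,4],[-2,8,0,0,0,0,4],[-2,8,0,0,0,0,4]]}}

```text
time: 38.35
tool_pos: [0.3589, 0.3853, 0.2374]
orientation: [0.47, 0.527, -0.472, 0.528]
contact_force: [-0.8, 0.2, -0.7]
width: 0.0397
```

Run:
```python
from h import *
st()
d=ctrl.get_image("top"); C=w2c(pts(d)); save(d,"top8.png")
for C in (w2c(np.load("top0.npy")),C):
    k=C[(C[...,0]>-215)&(C[...,0]<-172)&(C[...,1]>80)&(C[...,1]<200)&(C[...,2]>110)&(C[...,2]<140)]; print("knob",len(k),k.mean(0).round(1))
    k=C[(C[...,0]>-210)&(C[...,0]<-180)&(abs(C[...,1])<60)&(C[...,2]>95)&(C[...,2]<125)]; print("bar",k.mean(0).round(1))
```

```text
t 38.4 tcp [0.3589 0.3853 0.2374] x [-0.002 -0.003 -1.   ] z [ 0.113 -0.994  0.003] w 0.0397 F [-0.8  0.2 -0.7] q [ 1.2  -0.15 -0.09 -0.   -1.64  0.48]
knob 45 [-193.8  117.9  126.5]
bar [-187.4    1.5  107.2]
knob 43 [-194.1  115.7  126.7]
bar [-187.9    1.8  105.9]
```

View pics/top8.png

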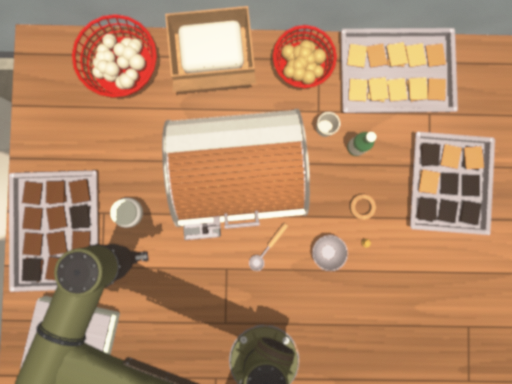

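```bash
python3 -c "
from bench import ctrl
print(ctrl.job_done())"
```

```text
the job is handed in; nothing more can be done
None
```

The job is handed in at about 38 s. Three canisters stood on the counter, one small and two large, and all three are in the case. I slid the lock free, rolled the cover fully up, and clipped the small one into s1 and the large ones into l2 and l1. Then I rolled the cover down and slid the lock home. `job_done` gave no verdict.

- **Canisters:** the top view, taken before the cover came down, put each axis within about 3 mm of its pocket, with lid heights right for standing just over the floor. The scene camera saw only l1 and s1; it read l1 about 4 mm from its pocket and s1 about 1 mm. The hand pushing s1 felt the rail at the end. For the two large ones the force dropped and reversed as the clip pulled them in.
- **Cover:** the handle bar is back at its starting position, and 1 to 2 mm lower than at the start in both cameras.
- **Lock:** the knob went from 160.9 mm (free) to 115.7 mm (case y), about 45 mm of travel. That is about 2 mm past where it stood at the start.
- **Rest of the counter:** the last picture shows the other goods where they were, and the gripper clear of everything.

The only other mismatch was the lock's opening slide, which read about 43 mm against the nominal 45; the knob's starting position accounts for it.

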